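# Hang a mounted sherd plate on the recording easel's two spring pins

## Robot

A 6-joint arm with a two-finger parallel gripper is mounted at the origin on the work surface. World frame = base frame: x ahead of the robot, y to its left, z up, the work surface at z = 0. Lengths are in mm, angles in rad, forces in N, time in s.
With the tool pointing down it reaches from about 275 to 725 mm from the base axis. Payload 15.9 kg.
Tool frame: the origin (TCP) lies where the fingers leave the gripper's body, on its centre line; the fingertips stand 73 mm ahead of it and the grasp point (between the pads) lies 54 mm ahead of it; x points along the fingers, y is the direction in which the jaws open and shut, and the axes are right-handed (so a half turn about x gives the same grasp; the last joint's range is limited). The gripper opens to 85 mm and grips with 20 to 120 N. Pads are 22 mm wide; open, the fingers measure 114 mm over their backs; the gripper's body (76 mm by 85 mm) begins 54 mm behind the grasp point. The pads swing forward as they close: fully open they stand 13 mm farther back than shut.
Start: joints at [1.252, 0.213, -0.034, 1.323, 0, 1.571], TCP at [156.707, 474.793, 303.906] pointing down, gripper open.
Joint ranges: [-2.98, 2.98], [-0.74, 1.72], [-1.14, 1.35], [-2.1, 2.04], [-1.57, 1.44], [-3.14, 3.14]. Speed limits (rad/s): [1.89, 1.89, 2.39, 2.57, 3.14, 3.14].

## Interface

Orientations are given as a unit quaternion [x, y, z, w].
In Python, from plant import sensors, vision, hand_in gives the robot as it stands.
- The arm moves only by the shell command python3 -m creep 'ROWS' [FORCE]. ROWS is JSON, a list of rows, each a list of 7 numbers: the turn, a rotation vector about the tool's x, y, z as a fraction of full scale, then the shift along the tool's x, y, z as a fraction of full scale, then the gripper command: -1 is fully open, 1 is shut, values between are in proportion. A call has 1 to 8 rows; each row is the pose to reach, as a shift and turn from the pose commanded when the call began, along the tool's axes at that moment; what a row does not reach only later rows make up. Full scale, the value 1, is 0.5 m for a shift and 60 degrees for a turn. A row lasts 1/10 s, in which the tool goes at most 50 mm and 8.59 degrees, less where a joint would pass 70% of its speed; a pose out of reach is approached as far as the arm can. A call with a number of a shift or a turn outside -1 to 1 is refused whole. A call with a gripper value outside its range is refused whole. The fingers move at their own pace and stop on an object; FORCE is the grip in N (left out, the last holds). Time passes only in rows, so rows that repeat a pose let the fingers close. It gives the time, the measured TCP pose, the force and the opening at its end, in the units of the state.
- sensors.state(): the state, without advancing time (a new reading comes with each control period).
- vision.read_camera(name): name is "side" or "top" or "wrist"; returns (picture, depth): 384x512x3 uint8, red, green, blue; 384x512 float32, mm along the optical axis (not along the pixel's ray), 0 where there is no reading.
- vision.camera_model(name): a dict with "intrinsics" (3x3 intrinsics, pixels), "extrinsics" (4x4, takes a point from world to camera coordinates); the wrist camera has in their place "mount" (4x4, takes a point from camera to tool coordinates, whose origin is the TCP and whose axes are the tool frame's). Camera axes: x right, y up, looking along -z (the intrinsics and any distortion apply to the point x, -y, -z); pixel columns grow to the right and rows downward; lengths in mm; the calibration is good to about 2 mm. A picture is of the moment at which its call begins: read the wrist's pose just before it. camera_model takes no time and is no camera call.
- hand_in(): hands the job in, once; it reports no verdict.
The state is a dict: "t": time; "joint_pos": joint angles; "dq": joint speeds; "effort": joint torques, N m; "tcp_pos": TCP position; "ee_rot": TCP orientation; "wrist_force": force on the tool from outside, world axes, zero at the start; "wrist_torque": the same for the moment, N m; "width": finger opening in mm.
Only numpy, scipy, OpenCV 4.12 (cv2) and the standard library are available. Lean on these libraries where they do the work, as an engineer would, in place of code of your own. Each camera call takes 0.05 s, during which the arm holds its last target. There are 200 camera calls.

## Task

Pick up the grey plate with the mounted terracotta fragments by its black grip bar and hang it on the sloped cork-faced easel, yellow edge uppermost, so that both brass spring pins come up through its two holes together and the plate lies fully home, flush on the board. The pins give way if they miss the holes and their exact place along the board is not known, so feel for it, never pressing plate and easel together harder than 25 N; then let go, and leave the other finds where they are.

Things in the scene. Friction and masses are not known exactly. Their poses are not given: they have to be found in the camera images.
- plate: Grey rigid mount plate, 150 (x) x 250 (y) x 8 thick, 0.36 to 0.56 kg, lying flat on the mat. Origin: centre of its underside; x points to the edge with the yellow stripe (to be uppermost), z up through the face. Two through holes, diameter 13, at x = 0, y = +80 and -80. Terracotta pieces on the face rise to 22 above the underside.
- board: Sloped board of the fixed easel, 200 (x) x 290 (y), cork-faced, 20 degrees from level, turned up to 0.3 rad. The cork face is cushioned: it gives 1 mm per 5 N. Origin: centre of the face; x up the slope, away from the robot; y left; z out of the face. Two round-tipped polished brass pins, diameter 10, stand out 20 along z on the line x = 0, 160 apart.
- pins_nominal (a point): Fixed point on the board's z axis, 20 above its face: the middle between the two pin tips if the pin bar were centred. The bar was clamped by hand: both pins together are shifted along the board's y by anything from -14 to +14 from their nominal y = +80 and -80. The shift is not measured and stays; only a rubber bush lets the pins give along y, 1 mm per 6 N.
- plate_grip (a point): Middle of the plate's black grip bar, 40 above the plate's underside, on its z axis. The bar is 14 thick (plate x) and 70 long (plate y), its top 58 above the underside; pinch it across the 14 mm.
- pin_left (a joint): How far the left (+y) spring pin is pushed into the board along -z, m: 0 = standing fully out, 0.020 = flush with the face, 0.022 = end of travel. It first moves at 1.4 N, then takes 0.35 N per mm (about 8.4 N when flush), and springs back when it finds a hole.
- pin_right (a joint): The same for the right (-y) spring pin.
- mat: Flat blue fixed foam mat, 300 x 290 x 6, on which the plate lies at the start; origin: centre of its underside.
- plate_top (a point): Point on the plate's face in the middle of the yellow stripe: 67 from the plate's centre along its x, 8 above its underside.
- easel: The whole fixed easel: wooden feet with the sloped board, its pin bar and pins. Origin: on the table under the board's centre, which is 75 above it; x and y level, same turn as the board.
- loom_weight: Bystander: terracotta loom weight, diameter 40, height 28, on the mat's robot side. Origin: its underside's centre.
- pen: Bystander: red pen, 12 x 100 x 10, on the mat's robot side. Origin: its underside's centre.
- bowl: Bystander: terracotta bowl, rim diameter 130, height 55. Origin: its underside's centre.
- jug: Bystander: terracotta jug, diameter 110, height 145. Origin: its underside's centre.
- brush: Bystander: hand brush lying on the table.
- sherd_box: Bystander: small cardboard box, 110 x 80 x 50. Origin: its underside's centre.

How it is judged (in metres and radians):
On the way, in this order (a step that is already met when the one before it is completed fails the run):
1. the plate is lifted clear of the mat (height (world z) of plate above 0.04 m and contact force between plate and mat below 0.1 N), for 0.2 s.
2. both pins have sprung up through the holes: the plate is within 14 mm of the board, roughly parallel to it, with both pins out (value of joint each of pin_left, pin_right below 0.005 m and z of plate in the frame of board between -0.003 and 0.014 m and x of plate in the frame of board between -0.008 and 0.008 m and y of plate in the frame of board between -0.022 and 0.022 m and angle between the z axis of plate and the z axis of board, either way round below 0.1 rad), for 0.1 s.
At the end, for the whole second after the job is handed in: Plate released, still and flush on the board (within 3 mm of the face, parallel within 0.03 rad, square within 0.06 rad, within 8 mm of the pin line and 22 mm of the middle), yellow edge up the slope, both pins standing out through the holes (pushed in less than 4 mm) (value of joint each of pin_left, pin_right below 0.004 m and z of plate in the frame of board between -0.003 and 0.003 m and x of plate in the frame of board between -0.008 and 0.008 m and y of plate in the frame of board between -0.022 and 0.022 m and angle between the z axis of plate and the z axis of board, either way round below 0.03 rad and angle between the y axis of plate and the y axis of board, either way round below 0.06 rad and x of plate_top in the frame of board above 0.05 m and linear speed of plate below 0.02 m/s); the robot touches nothing.
It fails at once if plate and easel (board or pins) pressed together with more than 25 N (contact force between plate and easel above 25 N).
It fails at once if one of the other finds or tools shifted by more than 30 mm (distance of any of loom_weight, pen, bowl, jug, brush, sherd_box from where it was at the start of the episode above 0.03 m).
It also fails if it takes over 64 s, if anything falls off the work surface, if the arm or the gripper's body presses on something with over 40 N, if the wrist force passes 120 N, or if a joint passes its speed limit or range.

## Working session

There is one attempt and no reset: what is moved stays moved. The work goes in short steps, Python scripts to look and compute and a shell command to move; the robot and the scene stay as the last step left them, time stands still between calls to the robot, and variables do not carry over. Pictures are saved under pics/ and viewed, about 8 in all and at most 12, crops included, and the job is handed in when it is done.

```bash
ls; mkdir -p pics; python3 - <<'E'
from plant import sensors, vision
import cv2,numpy as np
print(sensors.state())
for n in ("top","side"):
    im,d=vision.read_camera(n); cv2.imwrite(f"pics/{n}0.png",im[:,:,::-1]); np.save(f"pics/{n}0.npy",d)
    print(n,vision.camera_model(n))
print(vision.camera_model("wrist"))
E
```

```text
pics
{'t': 0.0, 'joint_pos': array([ 1.25199713e+00,  2.13376260e-01, -3.50572934e-02,  1.32349880e+00,
        2.64267371e-06,  1.57080599e+00]), 'dq': array([-0.00066389, -0.00133659,  0.0002961 ,  0.00170497,  0.00065795,
       -0.00044638]), 'effort': array([ 1.69431332e-03, -6.86163425e+01,  4.87117124e+01,  1.74755784e-02,
        6.11907717e-05,  1.43881988e-05]), 'tcp_pos': array([156.63180872, 474.56154724, 303.40678661]), 'ee_rot': array([ 0.11184279,  0.69820664, -0.1126356 ,  0.69807729]), 'wrist_force': array([-0.05922524,  0.07607583,  0.28365583]), 'wrist_torque': array([-0.09601092,  0.03638465,  0.02575992]), 'width': 85.40329669318113}
top {'intrinsics': array([[357.45485968,   0.        , 250.09615293],
       [  0.        , 357.45485968, 195.85912394],
       [  0.        ,   0.        ,   1.        ]]), 'extrinsics': array([[-5.64282023e-03, -9.99983878e-01, -6.33705467e-04,
        -6.00499731e+00],
       [ 9.77081644e-01, -5.64843327e-03,  2.12789937e-01,
        -5.97715637e+02],
       [-2.12790086e-01,  5.81553379e-04,  9.77097764e-01,
        -1.11480680e
[... 444 characters left out ...]
8e+02],
       [-1.09314616e-01,  7.19622359e-01,  6.85706916e-01,
        -1.23102104e+03],
       [ 0.00000000e+00,  0.00000000e+00,  0.00000000e+00,
         1.00000000e+00]])}
{'intrinsics': array([[284.74701536,   0.        , 260.02263027],
       [  0.        , 284.74701536, 190.65146526],
       [  0.        ,   0.        ,   1.        ]]), 'mount': array([[ 5.06882915e-04,  2.87058100e-01, -9.57913039e-01,
        -6.91180673e+01],
       [ 9.99999863e-01, -2.12432687e-05,  5.22787323e-04,
        -5.27520965e-01],
       [ 1.29721131e-04, -9.57913173e-01, -2.87058071e-01,
        -7.32947051e+01],
       [ 0.00000000e+00,  0.00000000e+00,  0.00000000e+00,
         1.00000000e+00]])}
```

View pics/top0.png

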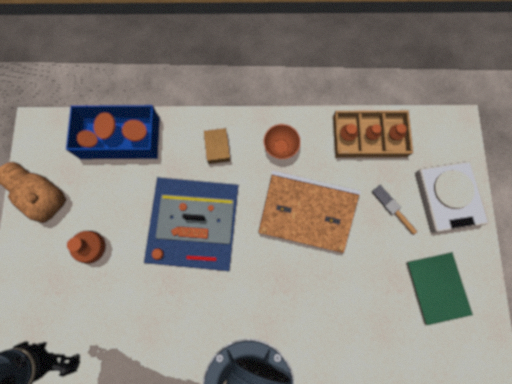

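View pics/side0.png

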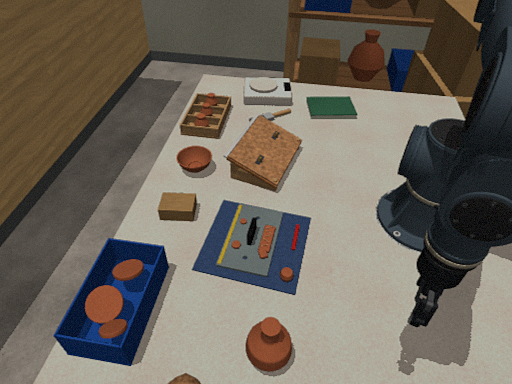

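The top view shows the plate at about (195,220), grip bar at (194,218) and yellow stripe toward +x. The easel board is at about (310,213), with dark slots at (284,209) and (330,219). Next I'll get poses from depth and look at an enlarged crop.

```bash
cat > h.py <<'E'
import numpy as np, cv2
from plant import sensors, vision
from scipy.spatial.transform import Rotation as R
def cam2world(name, pose=None):
    m=vision.camera_model(name)
    if name!="wrist": return m["intrinsics"],np.linalg.inv(m["extrinsics"])
    T=np.eye(4);T[:3,:3]=R.from_quat(pose["ee_rot"]).as_matrix();T[:3,3]=pose["tcp_pos"]
    return m["intrinsics"],T@m["mount"]
def cloud(name,d,pose=None):
    K,T=cam2world(name,pose); v,u=np.mgrid[:d.shape[0],:d.shape[1]]
    P=np.stack([(u-K[0,2])*d/K[0,0],-(v-K[1,2])*d/K[1,1],-d],-1)
    W=P@T[:3,:3].T+T[:3,3]; W[d<=0]=np.nan; return W
E
python3 - <<'E'
from h import *
im=cv2.imread("pics/top0.png"); W=cloud("top",np.load("pics/top0.npy"))
np.set_printoptions(precision=1,suppress=True)
for n,(u,v) in dict(bar=(194,218),mat=(160,190),loom=(158,254),pen=(202,259),s1=(284,209),s2=(330,219),cork=(308,225),bowl=(282,142),box=(217,146),table=(250,230)).items(): print(n,W[v,u])
# board corners, top-face outline
for u,v in [(273,177),(358,192),(343,252),(261,236)]:
    print(W[v-3:v+4:3,u-4:u+5:4].reshape(-1,3)[[0,4,8]])
hsv=cv2.cvtColor(im,cv2.COLOR_BGR2HSV)
m=np.zeros(im.shape[:2],bool); m[180:248,263:355]=1
m&=(hsv[:,:,0]>5)&(hsv[:,:,0]<25)&(hsv[:,:,1]>100)
P=W[m]; P=P[np.isfinite(P).all(1)]
from numpy.linalg import lstsq
for _ in range(4):
    c=lstsq(np.c_[P[:,:2],np.ones(len(P))],P[:,2],rcond=None)[0]; r=P[:,2]-np.c_[P[:,:2],np.ones(len(P))]@c; P=P[abs(r)<max(3,2*r.std())]
n=np.array([-c[0],-c[1],1]);n/=np.linalg.norm(n)
print("board n",n,"tilt deg",np.degrees(np.arccos(n[2])),"turn",np.arctan2(-n[1],-n[0]),"rms",r.std(),len(P))
rect=cv2.minAreaRect(P[:,:2].astype(np.float32)); print(rect)
# plate grey
m=np.zeros(im.shape[:2],bool); m[185:250,155:236]=1
g=m&(hsv[:,:,1]<60)&(hsv[:,:,2]>70)
G=W[g];G=G[(G[:,2]<25)];print("plate grey",len(G),np.median(G,0),cv2.minAreaRect(G[:,:2].astype(np.float32)))
y=m&(hsv[:,:,0]>20)&(hsv[:,:,0]<35)&(hsv[:,:,1]>120)
Y=W[y];print("yellow",len(Y),Y.mean(0),cv2.minAreaRect(Y[:,:2].astype(np.float32)))
b=m&(W[:,:,2]>45); B=W[b];print("bar",len(B),B.mean(0),cv2.minAreaRect(B[:,:2].astype(np.float32)))
c=cv2.resize(im[165:275,140:365],None,fx=3.5,fy=3.5,interpolation=cv2.INTER_CUBIC);cv2.imwrite("pics/crop1.png",c)
E
```

```text
bar [526.  174.7  57.6]
mat [632.8 303.6   7.1]
loom [411.5 293.3  32.1]
pen [395.2 151.   15.4]
s1 [ 550.4 -118.7   79.1]
s2 [ 515.5 -263.3   88.9]
cork [ 499.8 -196.3   65.7]
bowl [ 805.3 -124.4   11.1]
box [776.  103.3  53.2]
table [492.6  -8.5  -0.8]
[[689.7 -76.5   2.1]
 [650.8 -83.5 104.1]
 [641.4 -96.4 101.5]]
[[ 608.4 -340.4  108.8]
 [ 598.8 -352.8  107.6]
 [ 612.2 -398.9    1.4]]
[[ 423.1 -295.5   52.1]
 [ 414.2 -311.1   39.3]
 [ 406.3 -333.5    1.8]]
[[481.9 -32.2   1.9]
 [472.5 -45.9  -6.9]
 [461.4 -59.1   1.1]]
board n [-0.3  0.1  0.9] tilt deg 19.95075943902315 turn -0.23927251268825905 rms 1.924202831805712 4365
((535.3148193359375, -195.23728942871094), (280.88470458984375, 181.01318359375), 76.26447296142578)
plate grey 2502 [526.2 162.6  14.3] ((540.3215942382812, 183.0909881591797), (281.670654296875, 224.33847045898438), 89.94960021972656)
yellow 179 [nan nan nan] ((598.0341796875, 173.09857177734375), (235.08395385742188, 7.557031631469727), 85.80094909667969)
bar 107 [531.4 176.3  62.4] ((531.9744262695312, 176.7591552734375), (68.21656799316406, 14.640880584716797), 84.35613250732422)
```

View pics/crop1.png

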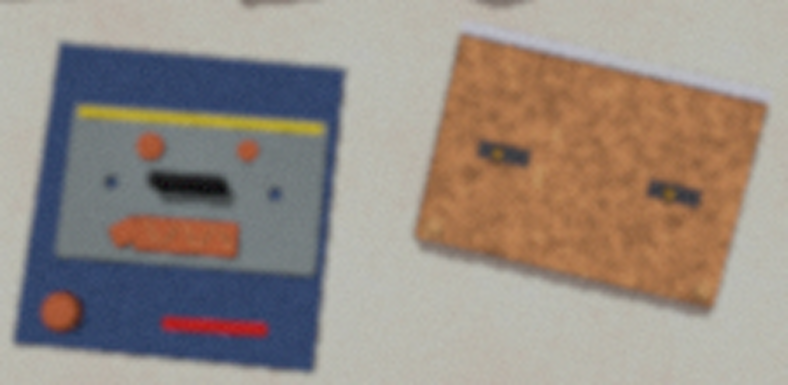

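The crop shows brass pin tips at crop (498,152) and (670,194). Both are near the middle of their slots. The plate holes are at crop (111,181) and (275,193). I'll work out the poses and the first move: a hover over the board for a closer wrist view.

```bash
cat >> h.py <<'E'
np.set_printoptions(precision=3,suppress=True)
def delta(pos,Rm,s=None):
    "row (turn/60deg, shift/500mm) from commanded (~measured) pose to the target TCP pose"
    s=s or sensors.state(); R0=R.from_quat(s["ee_rot"])
    rv=(R0.inv()*R.from_matrix(Rm)).as_rotvec()/np.radians(60)
    sh=R0.inv().apply(np.asarray(pos)-s["tcp_pos"])/500
    print("row",np.round(np.r_[rv,sh],4))
def ray(name,u,v,z=None,pose=None,n=None,p0=None):
    K,T=cam2world(name,pose); d=T[:3,:3]@np.array([(u-K[0,2])/K[0,0],-(v-K[1,2])/K[1,1],-1]); o=T[:3,3]
    n=np.array([0,0,1.]) if n is None else n; p0=np.array([0,0,z]) if p0 is None else p0
    return o+d*((p0-o)@n)/(d@n)
def tool(down,ydir):
    x=np.array(down,float);x/=np.linalg.norm(x); y=np.array(ydir,float);y-=x*(x@y);y/=np.linalg.norm(y)
    return np.c_[x,y,np.cross(x,y)]
E
python3 - <<'E'
from h import *
f=lambda u,v:(140+(u+.5)/3.5-.5,165+(v+.5)/3.5-.5)
a=ray("top",*f(111,181),z=14);b=ray("top",*f(275,193),z=14);print("holes",a,b,(a+b)/2,np.linalg.norm(a-b),"yaw",np.arctan2(-(a-b)[0],(a-b)[1]))
n=np.array([-np.sin(np.radians(20))*np.cos(.239),np.sin(np.radians(20))*np.sin(.239),np.cos(np.radians(20))]);print(n)
for it in range(1):
    c=[ray("top",*f(*p),n=n,p0=np.array([535.,-195,75])) for p in [(462,36),(766,101),(709,310),(417,237)]]
    print(np.array(c),np.mean(c,0))
    e=c[0]-c[1];print(np.linalg.norm(e),"turn",np.arctan2(-e[0],e[1])); e=c[3]-c[2];print(np.linalg.norm(e),np.arctan2(-e[0],e[1]))
p=[ray("top",*f(*q),n=n,p0=np.array([535.,-195,75])+20*n) for q in [(498,152),(670,194)]]; print("pins",p,np.mean(p,0))
s=sensors.state(); print(R.from_quat(s["ee_rot"]).as_matrix())
for sg in (1,-1):
    delta([530,-190,370],tool([0,0,-1],[sg*np.cos(.24),-sg*np.sin(.24),0]))
E
```

```text
holes [538.837 258.726  14.   ] [526.16   99.211  14.   ] [532.499 178.968  14.   ] 160.01857150780293 yaw -0.07930590254814492
[-0.332  0.081  0.94 ]
[[ 656.614  -79.041  108.014]
 [ 593.539 -353.472  109.355]
 [ 410.194 -307.96    40.598]
 [ 479.522  -37.327   41.796]] [ 534.967 -194.45    74.941]
281.589398147101 turn -0.2259149098825594
279.374446459431 -0.25077942154987776
pins [array([ 550.655, -110.664,   94.553]), array([ 511.268, -265.378,   93.955])] [ 530.962 -188.021   94.254]
[[-0.     0.313  0.95 ]
 [-0.001  0.95  -0.313]
 [-1.    -0.001  0.   ]]
row [ 1.425  0.001  0.001 -0.132 -1.028  1.126]
row [-1.575 -0.001  0.001 -0.132 -1.028  1.126]
```

```bash
python3 - <<'E'
from h import *
delta([532,225,370],tool([0,0,-1],[np.cos(.079),-np.sin(.079),0]))
E
```

```text
row [ 1.271  0.001  0.001 -0.133 -0.239  0.869]
```

```bash
python3 -m creep '[[0.15,0,0,-0.1,0,0.1,-1],[0.3,0,0,-0.133,-0.05,0.2,-1],[0.45,0,0,-0.133,-0.08,0.3,-1],[0.6,0,0,-0.133,-0.12,0.4,-1],[0.75,0,0,-0.133,-0.16,0.5,-1],[0.9,0,0,-0.133,-0.2,0.6,-1],[0.95,0,0,-0.133,-0.22,0.7,-1],[0.95,0,0,-0.133,-0.23,0.8,-1]]'; python3 - <<'E'
from h import *
delta([532,225,370],tool([0,0,-1],[np.cos(.079),-np.sin(.079),0]))
E
```

```text
t: 0.9
tcp_pos: [467.9, 256.6, 370.5]
ee_rot: [0.433, 0.559, -0.433, 0.559]
wrist_force: [-0.1, 2.5, -0.1]
width: 85.5
row [ 0.317 -0.    -0.     0.001  0.108  0.093]
```

```bash
python3 -m creep '[[0.12,0,0,0,0.05,0.05,-1],[0.24,0,0,0,0.108,0.093,-1],[0.317,0,0,0,0.108,0.093,-1],[0.317,0,0,0,0.108,0.093,-1],[0.317,0,0,0,0.108,0.093,-1],[0.317,0,0,0,0.108,0.093,-1]]'; python3 - <<'E'
from h import *
s=sensors.state(); im,d=vision.read_camera("wrist"); cv2.imwrite("pics/w1.png",im[:,:,::-1]); np.savez("pics/w1.npz",d=d,tcp_pos=s["tcp_pos"],ee_rot=s["ee_rot"])
print(s["tcp_pos"],s["joint_pos"],s["wrist_force"])
delta([530,-140,370],tool([0,0,-1],[np.cos(.24),-np.sin(.24),0]))
E
```

```text
t: 1.5
tcp_pos: [530.1, 227.6, 370.5]
ee_rot: [0.518, 0.482, -0.518, 0.482]
wrist_force: [-0.3, 0.5, 0.1]
width: 85.2
[530.121 227.618 370.548] [0.406 0.386 0.368 1.553 0.    2.048] [-0.271  0.547  0.133]
row [ 0.16  -0.    -0.     0.001  0.053  0.733]
```

View pics/w1.png

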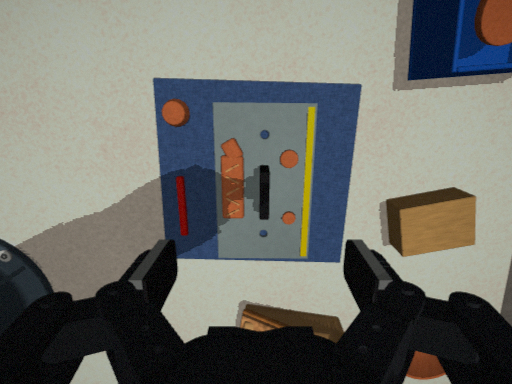

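The wrist view shows the plate with holes at about (264.5,134) and (263.5,234) and the grip bar top at (264,192). Now the board.

```bash
python3 - <<'E'
from h import *
z=np.load("pics/w1.npz"); a=ray("wrist",264.5,134,z=14,pose=z);b=ray("wrist",263.5,234,z=14,pose=z);print(a,b,(a+b)/2,np.linalg.norm(a-b),np.arctan2(-(a-b)[0],(a-b)[1]))
for p in [(261,166),(261,219),(269,166),(269,219)]: print(ray("wrist",*p,z=64,pose=z))
E
python3 -m creep '[[0.04,0,0,0,0,0.1,-1],[0.08,0,0,0.02,0.02,0.2,-1],[0.12,0,0,0.04,0.04,0.3,-1],[0.16,0,0,0.06,0.053,0.4,-1],[0.16,0,0,0.08,0.053,0.5,-1],[0.16,0,0,0.1,0.053,0.6,-1],[0.16,0,0,0.1,0.053,0.7,-1],[0.16,0,0,0.1,0.053,0.733,-1]]'
python3 -m creep '[[0,0,0,0,0,0,-1],[0,0,0,0,0,0,-1],[0,0,0,0,0,0,-1],[0,0,0,0,0,0,-1]]'
python3 - <<'E'
from h import *
s=sensors.state(); im,d=vision.read_camera("wrist"); cv2.imwrite("pics/w2.png",im[:,:,::-1]); np.savez("pics/w2.npz",d=d,tcp_pos=s["tcp_pos"],ee_rot=s["ee_rot"])
c=cv2.resize(im[60:300,150:400,::-1],None,fx=2.5,fy=2.5,interpolation=cv2.INTER_CUBIC);cv2.imwrite("pics/w2c.png",c)
E
```

```text
[538.468 258.952  14.   ] [525.958  98.228  14.   ] [532.213 178.59   14.   ] 161.2097606181816 -0.07768204702237663
[530.55 221.9   64.  ]
[525.109 145.477  64.   ]
[541.265 221.129  64.   ]
[536.443 144.663  64.   ]
t: 2.35
tcp_pos: [528.7, -143.1, 320.3]
ee_rot: [-0.557, -0.436, 0.557, -0.436]
wrist_force: [-0.6, 0.7, -0.3]
width: 85.3
t: 2.75
tcp_pos: [529.9, -139.1, 320.5]
ee_rot: [0.556, 0.436, -0.556, 0.436]
wrist_force: [0.1, 0.4, 0.7]
width: 85.2
```

View pics/w2c.png

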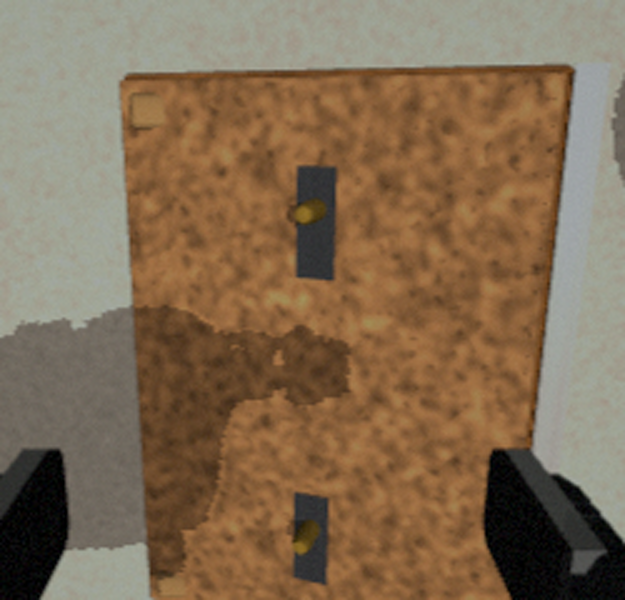

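The wrist view shows both pins standing in their slots. Upper pin, crop: base about (320,206), tip about (303,213). Lower pin: base about (313,528), tip about (300,545). I'll zoom in for sub-pixel positions.

```bash
python3 - <<'E'
from h import *
im=cv2.imread("pics/w2.png")
a=im[125:175,258:298];b=im[255:305,258:298]
c=np.hstack([cv2.resize(x,None,fx=10,fy=10,interpolation=cv2.INTER_CUBIC) for x in (a,b)]);cv2.imwrite("pics/w2z.png",c)
z=np.load("pics/w2.npz");W=cloud("wrist",z["d"],z); f=lambda u,v:(150+(u+.5)/2.5-.5,60+(v+.5)/2.5-.5)
m=np.zeros(W.shape[:2],bool);m[95:270,210:360]=1;P=W[m];P=P[np.isfinite(P).all(1)]
for _ in range(6):
    A=np.c_[P[:,:2],np.ones(len(P))];k=np.linalg.lstsq(A,P[:,2],rcond=None)[0];r=P[:,2]-A@k;P=P[abs(r)<max(1.5,2*r.std())]
n=np.r_[-k[:2],1];n/=np.linalg.norm(n);p0=P.mean(0);print("n",n,np.degrees(np.arccos(n[2])),"turn",np.arctan2(-n[1],-n[0])if 0 else np.arctan2(n[1],n[0])-np.pi,r.std(),"z at 535,-194.5",k@[535,-194.5,1])
c=np.array([ray("wrist",*f(*q),n=n,p0=p0) for q in [(573,67),(121,75)]]);print(c,np.linalg.norm(c[0]-c[1]))
for q in [(316,166),(315,279),(310,494),(311,583)]: print("slot ends",ray("wrist",*f(*q),n=n,p0=p0))
E
```

```text
n [-0.331  0.081  0.94 ] 19.94484892612459 turn -0.24083386439116072 0.6471100662956457 z at 535,-194.5 74.21749914073393Traceback (most recent call last):
  File "<stdin>", line 10, in <module>
  File "h.py", line 21, in ray
    K,T=cam2world(name,pose); d=T[:3,:3]@np.array([(u-K[0,2])/K[0,0],-(v-K[1,2])/K[1,1],-1]); o=T[:3,3]
        ~~~~~~~~~^^^^^^^^^^^
  File "h.py", line 7, in cam2world
    T=np.eye(4);T[:3,:3]=R.from_quat(pose["ee_rot"]).as_matrix();T[:3,3]=pose["tcp_pos"]
                                     ~~~~^^^^^^^^^^
TypeError: 'NoneType' object is not subscriptable
```

View pics/w2z.png

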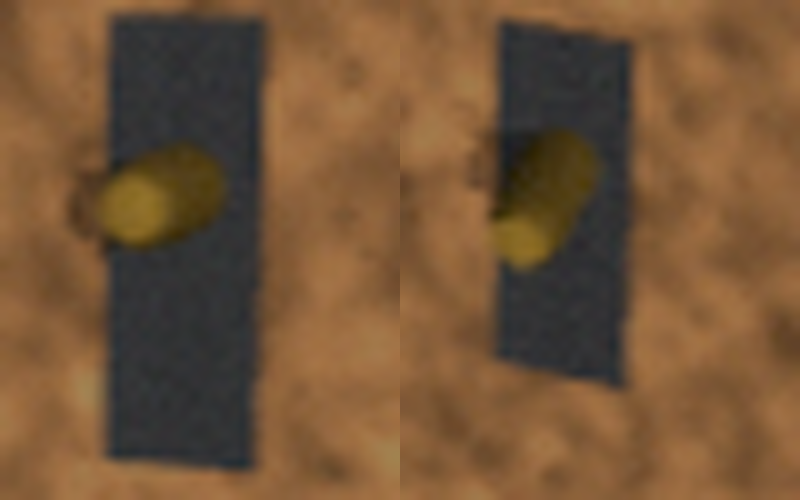

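The zoom shows the upper pin tip at (271.0,145.3) and base at (276.2,143.0). The lower pin tip is at (270.0,278.8) and its base at (273.3,271.3).

```bash
python3 - <<'E'
from h import *
z=np.load("pics/w2.npz"); f=lambda u,v:(150+(u+.5)/2.5-.5,60+(v+.5)/2.5-.5)
n=np.array([-.331,.081,.94]);n/=np.linalg.norm(n);th=-.2395
y=np.array([-np.sin(th),np.cos(th),0]);y-=n*(n@y);y/=np.linalg.norm(y);x=np.cross(y,n);c0=np.array([535,-194.5,74.6]);B=np.c_[x,y,n];print(B)
g=lambda u,v,h:ray("wrist",u,v,n=n,p0=c0+h*n,pose=z)
L=lambda w:B.T@(w-c0)
for nm,q in dict(c1=(573,67),c2=(121,75)).items(): print(nm,L(g(*f(*q),0)))
for q in [(316,166),(315,279),(310,494),(311,583)]: print("slot end",L(g(*f(*q),0)))
for q,h in [((271,145.3),19.5),((276.2,143),0),((270,278.8),19.5),((273.3,271.3),0)]: w=g(*q,h);print(h,w,L(w))
# grasp pose
delta([532.5,179,150],tool([0,0,-1],[np.cos(.078),-np.sin(.078),0]))
E
```

```text
[[ 0.913  0.237 -0.331]
 [-0.223  0.971  0.081]
 [ 0.341 -0.     0.94 ]]
c1 [ 98.178 141.738  -0.   ]
c2 [-95.367 142.312  -0.   ]
slot end [ -0.982 103.47    0.   ]
slot end [-0.657 53.407  0.   ]
slot end [ -1.555 -56.247   0.   ]
slot end [  -0.32  -107.835    0.   ]
19.5 [ 548.499 -110.021   92.815] [-0.304 85.267 19.5  ]
0 [ 554.71  -111.514   74.39 ] [-0.578 85.293  0.   ]
19.5 [ 511.024 -265.17    92.989] [  0.131 -74.344  19.5  ]
0 [ 515.259 -268.123   73.993] [ -1.817 -76.204   0.   ]
row [-0.155 -0.    -0.     0.341 -0.147 -0.619]
```

Pin midpoint is (529.8,-187.6,92.9), which means a shift of about +7 mm along the board's y. Next is the grasp.

```bash
python3 -m creep '[[-0.05,0,0,0,-0.04,-0.1,-1],[-0.1,0,0,0.0,-0.08,-0.2,-1],[-0.155,0,0,0.05,-0.147,-0.3,-1],[-0.155,0,0,0.15,-0.147,-0.4,-1],[-0.155,0,0,0.22,-0.147,-0.5,-1],[-0.155,0,0,0.3,-0.147,-0.6,-1],[-0.155,0,0,0.341,-0.147,-0.619,-1],[-0.155,0,0,0.341,-0.147,-0.619,-1]]'
python3 -m creep '[[0,0,0,0,0,0,-1],[0,0,0,0,0,0,-1],[0,0,0,0,0,0,-1]]'
python3 - <<'E'
from h import *
delta([532.3,178.8,105],tool([0,0,-1],[np.cos(.078),-np.sin(.078),0]))
E
```

```text
t: 3.6
tcp_pos: [531.9, 180.6, 147.8]
ee_rot: [-0.519, -0.48, 0.519, -0.48]
wrist_force: [0.4, -0.7, 0.7]
width: 85.3
t: 3.9
tcp_pos: [532.9, 177.6, 150.9]
ee_rot: [0.52, 0.479, -0.519, 0.48]
wrist_force: [-0.5, -1.0, 0.4]
width: 85.2
row [-0.002 -0.    -0.001  0.092 -0.002 -0.002]
```

```bash
python3 -m creep '[[0,0,0,0.04,0,-0.002,-1],[0,0,0,0.08,0,-0.002,-1],[0,0,0,0.092,0,-0.002,-1],[0,0,0,0.092,0,-0.002,-1]]'
python3 -m creep '[[0,0,0,0,0,0,0.6],[0,0,0,0,0,0,1],[0,0,0,0,0,0,1],[0,0,0,0,0,0,1],[0,0,0,0,0,0,1],[0,0,0,0,0,0,1],[0,0,0,0,0,0,1],[0,0,0,0,0,0,1]]' 110
python3 -m creep '[[0,0,0,0,0,0,1],[0,0,0,0,0,0,1],[0,0,0,0,0,0,1],[0,0,0,0,0,0,1]]'
python3 - <<'E'
from plant import sensors
for i in range(2): s=sensors.state();print(s["t"],s["tcp_pos"],s["wrist_force"],s["width"])
E
```

```text
t: 4.3
tcp_pos: [532.7, 178.2, 104.2]
ee_rot: [-0.52, -0.479, 0.52, -0.479]
wrist_force: [1.0, 1.0, -0.1]
width: 85.5
t: 5.1
tcp_pos: [532.8, 178.9, 104.3]
ee_rot: [0.52, 0.48, -0.519, 0.48]
wrist_force: [-2.4, -1.0, 8.4]
width: 12.4
t: 5.5
tcp_pos: [532.8, 178.9, 104.3]
ee_rot: [0.52, 0.48, -0.519, 0.48]
wrist_force: [-2.6, -0.6, 7.7]
width: 12.6
5.5 [532.79059512 178.90016477 104.33223504] [-2.60582635 -0.63603958  7.73028451] 12.637418000844349
5.5 [532.79059512 178.90016477 104.33223504] [-2.60582635 -0.63603958  7.73028451] 12.637418000844349
```

```bash
python3 -m creep '[[0,0,0,-0.03,0,0,1],[0,0,0,-0.08,0,0,1],[0,0,0,-0.15,0,0,1],[0,0,0,-0.22,0,0,1],[0,0,0,-0.3,0,0,1],[0,0,0,-0.36,0,0,1],[0,0,0,-0.36,0,0,1],[0,0,0,-0.36,0,0,1]]'
python3 -m creep '[[0,0,0,0,0,0,1],[0,0,0,0,0,0,1],[0,0,0,0,0,0,1]]'
python3 - <<'E'
from h import *
s=sensors.state(); im,d=vision.read_camera("wrist"); cv2.imwrite("pics/w3.png",im[:,:,::-1]); np.savez("pics/w3.npz",d=d,tcp_pos=s["tcp_pos"],ee_rot=s["ee_rot"])
print(s["tcp_pos"],s["wrist_force"],s["wrist_torque"],s["width"])
E
```

```text
t: 6.3
tcp_pos: [532.7, 178.9, 283.2]
ee_rot: [-0.52, -0.48, 0.52, -0.48]
wrist_force: [-0.7, -0.4, -5.3]
width: 12.5
t: 6.6
tcp_pos: [532.4, 178.7, 282.8]
ee_rot: [-0.519, -0.48, 0.52, -0.479]
wrist_force: [0.1, -0.3, -5.2]
width: 12.8
[532.352 178.747 282.785] [ 0.058 -0.302 -5.172] [ 0.007 -0.006  0.004] 12.815828806358304
```

View pics/w3.png

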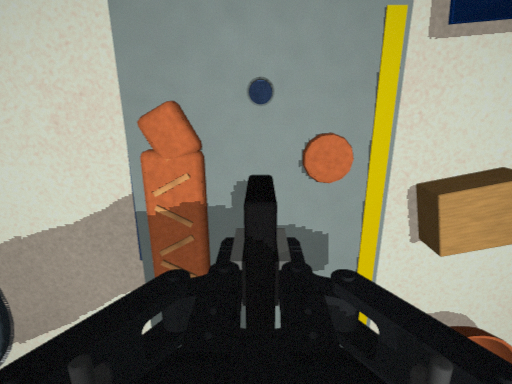

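The plate is held, weighing about 5.2 N, with its left hole visible at (260.5,91). I'll fit the plate plane in the tool frame and compute the target.

```bash
python3 - <<'E'
from h import *
z=np.load("pics/w3.npz")
class I(dict):pass
pose=dict(ee_rot=[0,0,0,1],tcp_pos=[0,0,0])
im=cv2.imread("pics/w3.png");hsv=cv2.cvtColor(im,cv2.COLOR_BGR2HSV)
W=cloud("wrist",z["d"],pose); m=np.zeros(W.shape[:2],bool);m[5:200,120:385]=1
m&=(W[:,:,0]>80)&(W[:,:,0]<105)
P=W[m]
for _ in range(8):
    A=np.c_[P[:,1:],np.ones(len(P))];k=np.linalg.lstsq(A,P[:,0],rcond=None)[0];r=P[:,0]-A@k;P=P[abs(r)<max(1,2*r.std())]
print("face x = ",k,"rms",r.std(),len(P))
for X in (90.3,k[2]): print("hole tool",ray("wrist",260.5,91,n=np.array([1.,0,0]),p0=np.array([X,0,0]),pose=pose))
# yellow stripe direction
for q in [(385,5),(359,275),(110,20),(147,250)]: print(ray("wrist",*q,n=np.array([1.,0,0]),p0=np.array([k[2],0,0]),pose=pose))
# target: plate origin O at board; tool = plate rotated
n=np.array([-.331,.081,.94]);n/=np.linalg.norm(n);th=-.2395
y=np.array([-np.sin(th),np.cos(th),0]);y-=n*(n@y);y/=np.linalg.norm(y);x=np.cross(y,n)
O=np.array([536.2,-189.2,74.6])
T=tool(-n,x); print(T)
for h in (150,40,22): 
    p=O+n*(98.3+h); print(h,p); delta(p,T)
E
```

```text
face x =  [-0.    -0.001 91.161] rms 0.5071244657688425 36312
hole tool [ 90.3     0.019 -79.888]
hole tool [ 91.161   0.019 -79.926]
[  91.161   61.156 -119.823]
[91.161 63.602 32.233]
[  91.161  -74.979 -113.362]
[ 91.161 -71.17   14.328]
[[ 0.331  0.913 -0.237]
 [-0.081 -0.223 -0.971]
 [-0.94   0.341  0.   ]]
150 [ 454.001 -169.085  308.034]
row [ 0.151 -0.026  0.333 -0.049 -0.101  0.706]
40 [ 490.416 -177.996  204.62 ]
row [ 0.151 -0.026  0.333  0.157 -0.027  0.718]
22 [ 496.375 -179.454  187.698]
row [ 0.151 -0.026  0.333  0.191 -0.014  0.72 ]
```

```bash
python3 -m creep '[[0,0,0,-0.02,0,0.04,1],[0.02,0,0.05,-0.05,-0.02,0.14,1],[0.05,0,0.1,-0.05,-0.04,0.24,1],[0.08,-0.01,0.15,-0.05,-0.06,0.34,1],[0.11,-0.02,0.2,-0.05,-0.08,0.44,1],[0.14,-0.026,0.25,-0.05,-0.1,0.54,1],[0.151,-0.026,0.3,-0.05,-0.101,0.63,1],[0.151,-0.026,0.333,-0.049,-0.101,0.706,1]]'
python3 -m creep '[[0,0,0,0,0,0,1],[0,0,0,0,0,0,1],[0,0,0,0,0,0,1],[0,0,0,0,0,0,1]]'
cat >> h.py <<'E'
n=np.array([-.331,.081,.94]);n/=np.linalg.norm(n);th=-.2395
by=np.array([-np.sin(th),np.cos(th),0]);by-=n*(n@by);by/=np.linalg.norm(by);bx=np.cross(by,n)
O=np.array([536.2,-189.2,74.6]);T=tool(-n,bx);B=np.c_[bx,by,n]
def where(s=None):
    s=s or sensors.state(); Rm=R.from_quat(s["ee_rot"])
    o=s["tcp_pos"]+98.3*Rm.as_matrix()[:,0]
    print("t",s["t"],"plate rel.",B.T@(o-O),"F board",B.T@s["wrist_force"],"M",B.T@s["wrist_torque"],"rot err",(R.from_matrix(T).inv()*Rm).as_rotvec(),"w",round(s["width"],1))
E
python3 - <<'E'
from h import *
where(); print(sensors.state()["joint_pos"])
delta(O+n*(98.3+40),T)
E
```

```text
t: 7.45
tcp_pos: [452.7, -171.0, 308.5]
ee_rot: [0.624, 0.332, -0.471, 0.527]
wrist_force: [1.1, 0.3, -5.0]
width: 12.2
t: 7.85
tcp_pos: [454.5, -168.0, 308.2]
ee_rot: [0.623, 0.334, -0.471, 0.527]
wrist_force: [0.0, -0.1, -5.3]
width: 12.4
t 7.85 plate rel. [  0.345   1.363 150.093] F board [-1.756 -0.073 -4.983] M [ 0.012  0.675 -0.015] rot err [-0.001  0.002  0.001] w 12.4
[-0.378 -0.081 -0.399  0.907  0.049  1.439]
row [ 0.001 -0.002 -0.001  0.22  -0.001  0.003]
```

```bash
python3 -m creep '[[0,0,0,0.06,-0.001,0.003,1],[0,0,0,0.13,-0.001,0.003,1],[0,0,0,0.2,-0.001,0.003,1],[0,0,0,0.235,-0.001,0.003,1],[0,0,0,0.248,-0.001,0.003,1],[0,0,0,0.248,-0.001,0.003,1],[0,0,0,0.248,-0.001,0.003,1],[0,0,0,0.248,-0.001,0.003,1]]'
python3 - <<'E'
from h import *
for i in range(1): where()
vision.read_camera("side"); where()
im,d=vision.read_camera("wrist"); cv2.imwrite("pics/w4.png",cv2.resize(im[:220,120:400,::-1],None,fx=2.5,fy=2.5,interpolation=cv2.INTER_CUBIC)); where()
E
```

```text
t: 8.65
tcp_pos: [495.1, -180.3, 193.0]
ee_rot: [0.624, 0.333, -0.471, 0.527]
wrist_force: [0.4, 1.1, -4.5]
width: 12.4
t 8.65 plate rel. [ 1.142 -1.09  27.351] F board [-1.401  1.21  -4.238] M [-0.016  0.659 -0.032] rot err [0.    0.001 0.003] w 12.4
t 8.7 plate rel. [ 1.026 -1.172 27.253] F board [-2.074  1.036 -5.503] M [ 0.02   0.666 -0.018] rot err [0.    0.001 0.003] w 12.6
t 8.75 plate rel. [ 0.882 -1.187 27.13 ] F board [-1.611  0.088 -5.154] M [-0.027  0.681 -0.032] rot err [0.    0.001 0.003] w 12.7
```

View pics/w4.png

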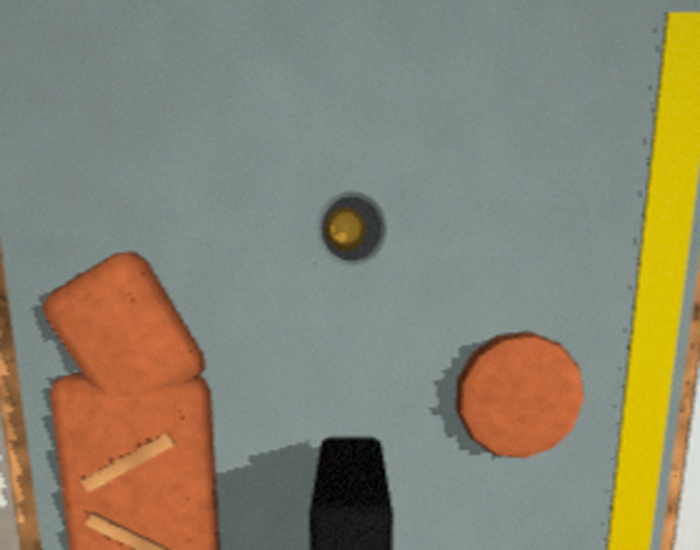

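The wrist view shows the left pin's tip through the left hole: tip at crop (345,228), hole centre at crop (353,227). I'll compute the offset.

```bash
python3 - <<'E'
from h import *
pose=dict(ee_rot=[0,0,0,1],tcp_pos=[0,0,0]); e=np.array([1.,0,0])
f=lambda u,v:(120+(u+.5)/2.5-.5,(v+.5)/2.5-.5)
h=ray("wrist",*f(353,227),n=e,p0=91.2*e,pose=pose)
for X in (104.5,106,107.5):
    p=ray("wrist",*f(345,228),n=e,p0=X*e,pose=pose);print(X,h,p,"move tool",p-h)
where()
E
```

```text
104.5 [ 91.2     0.018 -80.146] [104.5    -1.801 -80.535] move tool [13.3   -1.819 -0.389]
106 [ 91.2     0.018 -80.146] [106.     -1.814 -80.602] move tool [14.8   -1.832 -0.455]
107.5 [ 91.2     0.018 -80.146] [107.5    -1.827 -80.668] move tool [16.3   -1.845 -0.522]
t 8.75 plate rel. [ 0.882 -1.187 27.13 ] F board [-1.611  0.088 -5.154] M [-0.027  0.681 -0.032] rot err [0.    0.001 0.003] w 12.7
```

```bash
python3 -m creep '[[0,0,0,0,-0.0034,-0.0008,1],[0,0,0,0.004,-0.0034,-0.0008,1],[0,0,0,0.008,-0.0034,-0.0008,1],[0,0,0,0.013,-0.0034,-0.0008,1],[0,0,0,0.018,-0.0034,-0.0008,1],[0,0,0,0.023,-0.0034,-0.0008,1],[0,0,0,0.026,-0.0034,-0.0008,1],[0,0,0,0.026,-0.0034,-0.0008,1]]'
python3 -m creep '[[0,0,0,0,0,0,1],[0,0,0,0,0,0,1],[0,0,0,0,0,0,1]]'
python3 - <<'E'
from h import *
where()
im,d=vision.read_camera("wrist"); cv2.imwrite("pics/w5.png",cv2.resize(im[:220,120:400,::-1],None,fx=2.5,fy=2.5,interpolation=cv2.INTER_CUBIC)); where()
E
```

```text
t: 9.55
tcp_pos: [497.5, -180.5, 178.6]
ee_rot: [0.624, 0.334, -0.472, 0.526]
wrist_force: [3.6, 5.5, -4.6]
width: 12.5
t: 9.85
tcp_pos: [497.5, -180.6, 179.0]
ee_rot: [0.624, 0.333, -0.472, 0.527]
wrist_force: [-0.6, -4.4, -9.0]
width: 12.8
t 9.85 plate rel. [-1.501 -0.805 13.352] F board [-2.633 -4.403 -8.669] M [2.199 0.58  0.025] rot err [0.    0.001 0.002] w 12.8
t 9.9 plate rel. [-1.509 -0.741 13.336] F board [-1.055  6.645 -4.89 ] M [-1.506  0.555 -0.007] rot err [0.    0.001 0.002] w 12.5
```

View pics/w5.png

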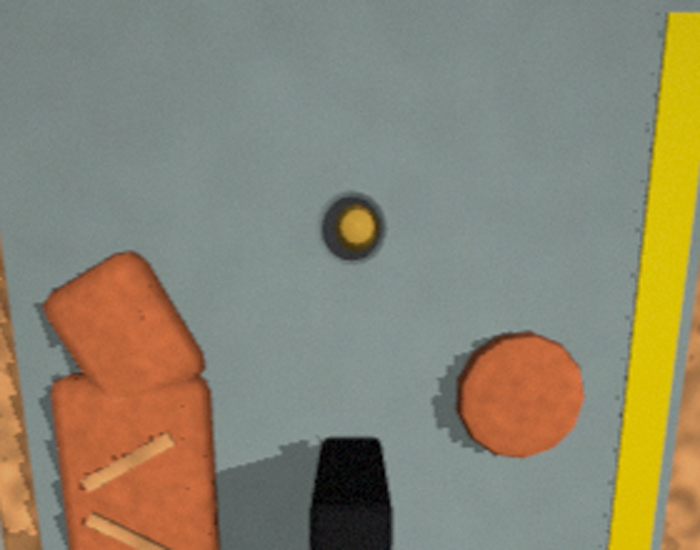

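The left pin is now inside the hole: tip at crop (357,227), hole centre (353,227). There's no net push from the pins, so both are likely in. Next I'll nudge +0.6 mm in x and let it settle.

```bash
python3 -m creep '[[0,0,0,0,0.0012,0,1],[0,0,0,0,0.0012,0,1],[0,0,0,0,0.0012,0,1],[0,0,0,0,0.0012,0,1]]' >/dev/null
python3 - <<'E'
from h import *
where()
for i in range(5): vision.read_camera("side"); where()
E
```

```text
t 10.3 plate rel. [-1.032 -0.823 13.246] F board [-2.374 -6.753 -3.111] M [ 0.72   0.563 -0.077] rot err [0.    0.001 0.002] w 12.2
t 10.35 plate rel. [-1.01  -0.724 13.249] F board [-1.996  6.088 -1.196] M [0.402 0.871 0.152] rot err [0.    0.001 0.002] w 12.7
t 10.4 plate rel. [-0.985 -0.784 13.245] F board [-1.124 -4.201 -2.613] M [-1.365  0.677 -0.114] rot err [0.    0.001 0.002] w 12.4
t 10.45 plate rel. [-0.979 -0.76  13.242] F board [-2.494  1.483 -5.701] M [2.093 0.825 0.055] rot err [0.    0.001 0.002] w 12.3
t 10.5 plate rel. [-1.023 -0.79  13.232] F board [-0.173  1.28  -6.7  ] M [-2.434  0.648 -0.049] rot err [0.    0.001 0.002] w 12.9
t 10.55 plate rel. [-0.984 -0.795 13.252] F board [-3.323 -2.984 -7.518] M [ 2.355  0.652 -0.049] rot err [0.    0.001 0.002] w 12.3
```

```bash
python3 -m creep '[[0,0,0,0.003,0,0,1],[0,0,0,0.006,0,0,1],[0,0,0,0.009,0,0,1],[0,0,0,0.012,0,0,1],[0,0,0,0.012,0,0,1],[0,0,0,0.012,0,0,1],[0,0,0,0.012,0,0,1]]' >/dev/null
python3 - <<'E'
from h import *
where()
for i in range(4): vision.read_camera("side"); where()
im,d=vision.read_camera("wrist"); cv2.imwrite("pics/w6.png",cv2.resize(im[:220,120:400,::-1],None,fx=2.5,fy=2.5,interpolation=cv2.INTER_CUBIC)); where()
E
```

```text
t 11.25 plate rel. [-0.95  -0.788  7.287] F board [-0.84  -0.373 -4.488] M [-0.034  0.713  0.034] rot err [0.    0.001 0.002] w 12.2
t 11.3 plate rel. [-0.912 -0.782  7.302] F board [-1.958  1.075 -5.452] M [ 0.     0.687 -0.008] rot err [0.    0.001 0.002] w 12.5
t 11.35 plate rel. [-0.867 -0.802  7.323] F board [-1.47  -0.389 -4.892] M [-0.024  0.743 -0.032] rot err [0.    0.001 0.002] w 12.2
t 11.4 plate rel. [-0.913 -0.799  7.292] F board [-2.429  1.033 -5.183] M [-0.018  0.677 -0.02 ] rot err [0.    0.001 0.002] w 12.5
t 11.45 plate rel. [-0.905 -0.751  7.31 ] F board [-0.87  -0.248 -5.328] M [-0.047  0.661 -0.014] rot err [0.    0.001 0.002] w 12.6
t 11.5 plate rel. [-0.946 -0.768  7.297] F board [-0.561  0.256 -4.393] M [-0.017  0.736 -0.005] rot err [0.    0.001 0.002] w 12.6
```

View pics/w6.png

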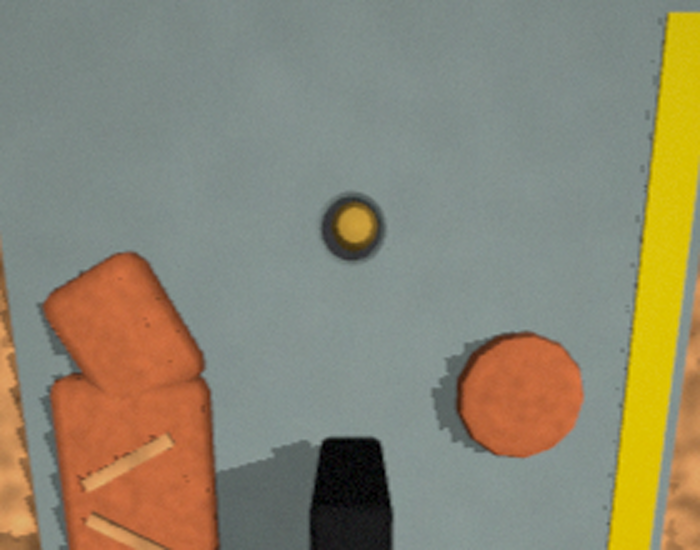

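Both pins are through: at 7 mm there's no force beyond the weight, and no moment. I'll lower the rest of the way while checking force.

```bash
python3 -m creep '[[0,0,0,0.004,0,0,1],[0,0,0,0.008,0,0,1],[0,0,0,0.011,0,0,1],[0,0,0,0.011,0,0,1],[0,0,0,0.011,0,0,1]]' >/dev/null
python3 - <<'E'
from h import *
where()
for i in range(2): vision.read_camera("side"); where()
E
python3 -m creep '[[0,0,0,0.001,0,0,1],[0,0,0,0.002,0,0,1],[0,0,0,0.003,0,0,1],[0,0,0,0.003,0,0,1],[0,0,0,0.003,0,0,1]]' >/dev/null
python3 - <<'E'
from h import *
where()
for i in range(2): vision.read_camera("side"); where()
E
```

```text
t 12.0 plate rel. [-1.01  -0.762  1.694] F board [-2.127  0.536 -5.375] M [-0.     0.683  0.012] rot err [0.    0.001 0.001] w 12.6
t 12.05 plate rel. [-1.005 -0.758  1.757] F board [-1.191  1.1   -3.622] M [ 0.021  0.716 -0.037] rot err [0.    0.001 0.002] w 12.3
t 12.1 plate rel. [-0.911 -0.779  1.795] F board [-1.451  0.567 -4.472] M [-0.038  0.708 -0.001] rot err [0.    0.001 0.002] w 12.2
t 12.6 plate rel. [-0.733 -0.837  0.451] F board [-2.372 -1.147  3.98 ] M [-0.     1.089  0.055] rot err [0.    0.001 0.002] w 12.3
t 12.65 plate rel. [-0.765 -0.837  0.448] F board [-2.595 -1.312  4.524] M [-0.015  1.167  0.044] rot err [0.    0.001 0.002] w 12.4
t 12.7 plate rel. [-0.757 -0.836  0.429] F board [-2.245 -1.785  4.691] M [0.011 1.114 0.009] rot err [0.    0.001 0.002] w 12.6
```

Contact with the cork is about 9 N, so the plate is seated. Releasing and retracting along the normal.

```bash
python3 -m creep '[[0,0,0,0,0,0,0.5],[0,0,0,0,0,0,0.2],[0,0,0,0,0,0,0.2],[0,0,0,0,0,0,0.2],[0,0,0,0,0,0,0.2]]'
python3 -m creep '[[0,0,0,-0.02,0,0,0.2],[0,0,0,-0.06,0,0,0.2],[0,0,0,-0.12,0,0,0.2],[0,0,0,-0.2,0,0,0.2],[0,0,0,-0.28,0,0,0.2],[0,0,0,-0.36,0,0,0.2],[0,0,0,-0.36,0,0,0.2],[0,0,0,-0.36,0,0,0.2]]'
python3 -m creep '[[0,0,0,0,0,0,0.2],[0,0,0,0,0,0,0.2],[0,0,0,0,0,0,0.2]]' >/dev/null
python3 - <<'E'
from h import *
where(); s=sensors.state(); im,d=vision.read_camera("wrist"); cv2.imwrite("pics/w7.png",im[:,:,::-1])
W=(cloud("wrist",d,s)-O)@B; hsv=cv2.cvtColor(im,cv2.COLOR_RGB2HSV)
m=(np.abs(W[:,:,0])<70)&(np.abs(W[:,:,1])<115)&(hsv[:,:,1]<60)&(np.abs(W[:,:,2]-8)<6); P=W[m]
A=np.c_[P[:,:2],np.ones(len(P))];k=np.linalg.lstsq(A,P[:,2],rcond=None)[0];print("face plane in board frame",k,len(P),(P[:,2]-A@k).std())
E
```

```text
t: 13.2
tcp_pos: [502.4, -181.8, 166.9]
ee_rot: [0.624, 0.333, -0.472, 0.527]
wrist_force: [-0.0, -0.5, 0.5]
width: 34.2
t: 14.0
tcp_pos: [442.5, -167.3, 337.3]
ee_rot: [0.624, 0.333, -0.471, 0.527]
wrist_force: [-0.4, -0.2, -0.3]
width: 34.3
t 14.3 plate rel. [ -1.912  -0.816 179.414] F board [-0.402 -0.569 -0.336] M [-0.022  0.287  0.067] rot err [ 0.     0.001 -0.   ] w 34.0
face plane in board frame [-0.001  0.004  7.745] 14660 0.7861747426516285
```

View pics/w7.png

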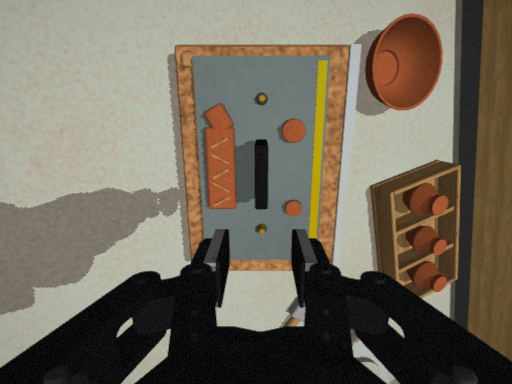

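The plate lies flush with its face 7.7 mm above the board face (nominal 8 mm), parallel within 0.004 rad. Both brass pins show in the holes at (262,99) and (262,229), and the yellow edge is uppermost. Handing in.

```bash
python3 -c "
from plant import hand_in
print(hand_in())"
```

```text
the job is handed in; nothing more can be done
None
```

The plate is hanging on the easel with its yellow edge up the slope, released, and the job is handed in at about 14.3 s; `hand_in` gives no verdict.

I found the pins with the wrist camera, about +7 mm along the board's y. I then checked the left pin through its hole before lowering, so no sliding search was needed.

**Last checks:**
- **Pins:** both show standing through the holes in the last picture. At 7 mm above the board the wrist force was only the plate's weight, with no moment from a pushed-in pin.
- **Seating:** the plate's face is 7.7 mm above the board (8 mm is fully home), parallel to it within about 0.004 rad. Pressing on the cork was about 9 N.
- **Release:** the wrist force read about zero after I opened the fingers and moved about 180 mm clear.
- **Other finds:** I did not measure these again; nothing was meant to touch them, and the bowl in the last picture looks undisturbed.

**Disagreements:**
- **Rocking at entry:** as the pins entered, around 13 mm above the board, the force swung about ±6 N sideways and the moment about ±2.4 N m. This had stopped by 7 mm.
- **Calibration:** the top and wrist cameras placed the pins about 2 mm apart, within the stated accuracy.

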